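# Put the setting gauge back on its safety snap hook

### The job

Take the orange-handled setting gauge out of its cradle: tilt its eye up off the stub, then draw its tail out from under the yellow keeper lip. Push the end of its eye down against the brass spring gate of the snap hook until the gate snaps shut behind it, then let go so that the gauge hangs still and straight down from the hook. Leave the other things on the plate where they are.

Things in the scene. Friction and masses are not known exactly. Their poses are not given: they have to be found in the camera images.
- gauge: Setting gauge, 158 mm long, about 0.15 kg: orange handle 26 wide, 11 thick (x -44 to +24 mm), round-bar steel eye (centre x +52, bar 10 thick, outer diameter 56, hole 36), flat steel tail blade 16 wide, 8 thick (ends at x -78). Origin at mid thickness, a good grasp point; x along the gauge to the eye, y across it, z out of its upper face. Starts level in the cradle, origin at z 50.
- gauge_rim (a point): Outermost point of the eye, on its bar's centreline: x +75 mm on the gauge. This part of the eye goes through the gate and ends up resting on the hook's bar.
- cradle: Fixed cradle with a blue base 176 x 70 x 10 mm that holds the gauge level. Origin on the plate below the centre of the stored eye; x from tail to eye (the gauge's x), z up; the gauge's origin starts at about x -52 mm. The eye lies on a grey saddle (x -30 to +30, top z 45), the tail on a ledge (x -138 to -107, top z 46). Beside the handle fingers have room down to the base.
- cradle_stub (a point): Top of the round black stub that stands in the stored eye's hole, diameter 16 mm: x 0, y 0, z 63 mm on the cradle. The eye must rise above it before the gauge can be drawn along +x.
- cradle_lip (a point): Underside of the yellow keeper lip at its front edge: x -107, z 63 mm on the cradle (lip 6 thick). It covers the last 23 mm of the tail, which lies in a pocket 24 mm wide with an end stop at x -136. A level lift is stopped after 9 mm. Tilted eye-up 0.22 to 0.3 rad about its tail, the gauge clears the stub and can be drawn 30 mm or more along +x, still tilted, out from the lip.
- snap_hook: Fixed snap hook on a grey column (x 52 to 72 mm, 273 high); base plate x -43 to +77, 80 wide, 12 high. Origin on the plate plumb below the nose; x level from nose to column, z up. The hook is a 10 mm round bar in the x-z plane: level from the column to x 14 (top at z 195), then bent up into the nose, a vertical rod at x 0 ending at z 255. The mouth between nose and column opens upward.
- hook_nose (a point): Tip of the hook's nose: x 0, y 0, z 255 mm on the hook. It goes up through the eye's hole as the level gauge, handle on the side away from the column, is pushed down.
- gate (a joint): Angle of the brass spring gate, rad: 0 shut, 1.3 most. Shut, it lies level across the mouth; it swings only down into the hook, against 1.3 N at its free end at first, 4 N far open, and springs shut by itself. The eye's rim passes it when kept close to the nose (gauge_rim at x 11 to 16 mm on the hook) and pushed down, level, to z 203 (it meets the bar at z 200).
- gate_hinge (a point): Hinge of the gate: x 40, y 0, z 242 mm on the hook. The gate is a rod 6.4 mm thick and 32 mm long from here towards the nose.
- setup_block: Black setup block, 50 x 75 x 25 mm, a loose bystander. Origin at the centre of its underside.
- stylus_case: Small black case, 42 x 60 x 22 mm, a loose bystander. Origin at the centre of its underside.
- v_block: Steel V-block, 45 x 40 x 36 mm, a loose bystander. Origin at the centre of its underside.
- plug_gauge: Plug gauge, 113 mm long, 22 mm thick, lying, a loose bystander. Origin at the centre of its underside.

How it is judged:
On the way, in this order (a step that is already met when the one before it is completed fails the run):
1. the gauge has been taken out of the cradle: it is more than 60 mm above where it lay (z of gauge in the frame of cradle above 0.11 m), for 0.1 s.
2. the eye pushes the gate in: gate open by more than 0.4 rad, with the end of the eye in the mouth of the hook (value of joint gate above 0.4 rad and x of gauge_rim in the frame of snap_hook between 0.004 and 0.048 m and y of gauge_rim in the frame of snap_hook between -0.018 and 0.018 m and z of gauge_rim in the frame of snap_hook between 0.188 and 0.25 m), for 0.02 s.
3. the gate has snapped shut (below 0.12 rad) with the end of the eye inside the hook (value of joint gate below 0.12 rad and x of gauge_rim in the frame of snap_hook between 0.004 and 0.048 m and y of gauge_rim in the frame of snap_hook between -0.018 and 0.018 m and z of gauge_rim in the frame of snap_hook between 0.188 and 0.234 m), for 0.2 s.
At the end, for the whole second after the job is handed in: The end of the eye is inside the hook (between nose and column, within 18 mm of its mid plane, above the bar, under the gate), gate shut (under 0.12 rad), gauge hanging eye up within 0.3 rad of plumb, slower than 0.08 m/s; each loose bystander within 25 mm of its start (all of step 3 and angle between gauge's own x axis and vertical below 0.3 rad and linear speed of gauge below 0.08 m/s and distance of each of setup_block, stylus_case, v_block, plug_gauge from where it was at the start of the episode below 0.025 m); the robot touches nothing.
It fails at once if a bystander is pushed away by more than 25 mm (distance of any of setup_block, stylus_case, v_block, plug_gauge from where it was at the start of the episode above 0.025 m).
It also fails if it takes over 64 s, if anything falls off the work surface, if the arm or the gripper's body presses on something with over 40 N, if the wrist force passes 120 N, or if a joint passes its speed limit or range.

### The arm

A 7-joint arm with a two-finger parallel gripper is mounted at the origin on the work surface; the furniture and walls round the work are solid. World frame = base frame: x ahead of the robot, y to its left, z up, the work surface at z = 0. Lengths are in m, angles in rad, forces in N, time in s.
With the tool pointing down it reaches from about 0.425 to 0.875 m from the base axis. Payload 8.4 kg.
Tool frame: the origin (TCP) lies at the very end of the fingers, on their centre line; the grasp point (between the pads) lies 19 mm behind it; z points along the fingers, y is the line along which they close (so a half turn about z gives the same grasp; the last joint's range is limited). The gripper opens to 87 mm and grips with 3 to 60 N. Pads are 19 mm wide; open, the fingers measure 117 mm over their backs; the gripper's body (75 mm by 190 mm) begins 51 mm behind the grasp point.
Start: joints at [1.065, 0.333, 0.04, 1.465, -0.013, 1.343, -0.059], TCP at [0.257, -0.597, 0.223] pointing down, gripper open.
Joint ranges: [-2.58, 2.58], [-0.38, 2.09], [-1.3, 1.39], [0.25, 2.4], [-1.5, 4.64], [0.08, 2.09], [-2.65, 2.65]. Speed limits (rad/s): [2.22, 2.22, 2.79, 2.79, 3.14, 3.14, 3.14].

### API

Orientations are given as [roll, pitch, yaw] about the fixed x, y, z axes, in that order (R = Rz(yaw) Ry(pitch) Rx(roll)).
In Python, from station import ctrl, get_image, camera_info, order, nets gives the robot as it stands.
- The arm moves only by the tool play_rows, never from a script. Its arguments are lists of equal length, an entry for each row: "offset": the shift along the tool's x, y, z in cm, a list of three; "turn": the turn about the tool's z in rad; "jaw": the finger opening in cm, from 0 to 8.7. A call has exactly 10 rows; each row shifts and turns the commanded pose from where the row before left it, along the tool's axes as they then stand; what a row does not reach is not made up. A row lasts 1/10 s, in which the tool goes at most 50 mm and 8.59 degrees, less where a joint would pass 70% of its speed; a pose out of reach is approached as far as the arm can. A call with a gripper value outside its range is refused whole. The fingers move at their own pace and stop on an object; "force" is the grip in N (left out, the last holds). Time passes only in rows, so rows that do not move let the fingers close, or fill a call up. It gives the time, the measured TCP pose, the force, the opening and the grip force at its end, in the units of the state.
- ctrl.sense(): the state, without advancing time (a new reading comes with each control period).
- get_image(name): name is "side" or "top" or "wrist"; returns the picture (480x640x3 uint8, red, green, blue); there is no depth.
- camera_info(name): a dict with "fovy" (degrees; the focal length in pixels is half the picture's height over the tangent of half this angle, whatever the lens; pixels are square), "cx", "cy" (the principal point, pixels), "cam_to_world" (4x4, takes a point from camera to world coordinates); the wrist camera has in their place "mount" (4x4, takes a point from camera to tool coordinates, whose origin is the TCP and whose axes are the flange's). Camera axes: x right, y down, z forward; pixel columns grow to the right and rows downward; lengths in m; the calibration is good to about 2 mm. A picture is of the moment at which its call begins: read the wrist's pose just before it. camera_info takes no time and is no camera call.
- order.sign_off(): hands the job in; it is judged then, once.
Trained networks look in the newest picture that a camera, given by its name, has taken for a name from the list of things; names that differ only in an ending like _2 or _b are one class to them, and where a whole thing is asked for, a point or a joint stands for the part that bears it (a point fixed in the world has none). Each returns a list of dicts, best first, with "p" (0 to 1); they miss things now and then, are a little off and sometimes report something else, mostly with a low value. They report only what shows in the picture. A call takes as long as a camera call.
- nets.outline_of(camera, query): "pixels" (480x640 bool, what is visible of it) and "rect" ([left, top, right, bottom] in pixels, round what is visible of it).
- nets.tip_of(camera, query): "pixel" ([row, column] in pixels: a listed point, or the origin of a listed thing).
The state is a dict: "t": time; "joint_positions": joint angles; "dq": joint speeds; "joint_torque": joint torques, N m; "ee_pos": TCP position; "tool_rot": TCP orientation; "wrist_force": force on the tool from outside, world axes, zero at the start; "moment": the same for the moment, N m; "opening": opening from 0.0 (shut) to 1.0 (fully open); "gripper_force": force on a finger pad.
Only numpy, scipy, OpenCV 4.12 (cv2) and the standard library are available. Lean on these libraries where they do the work, as an engineer would, in place of code of your own. Each camera call takes 0.05 s, during which the arm holds its last target. There are 200 camera calls.

## Working session

There is one attempt and no reset: what is moved stays moved. The work goes in short steps, Python scripts to look and compute and a tool call to move; the robot and the scene stay as the last step left them, time stands still between calls to the robot, and variables do not carry over. Pictures are saved under pics/ and viewed, at most 12 in all, crops included, and the job is handed in when it is done.

Besides the shell and the picture viewer there is one more tool, called by a JSON object that holds its "op" and its "data". play_rows: Moves the arm, as the interface text tells. Its arguments: {"type":"object","properties":{"offset":{"type":"array","items":{"type":"array","items":{"type":"number"}}},"turn":{"type":"array","items":{"type":"number"}},"jaw":{"type":"array","items":{"type":"number"}},"force":{"type":"number"}},"required":["offset","turn","jaw"]}

```bash
mkdir -p pics; ls; cat > h.py <<'E'
import numpy as np, cv2
from scipy.spatial.transform import Rotation as R
from station import ctrl, get_image, camera_info, order, nets
def ray(cam,px,s=None):
    ci=camera_info(cam); f=240/np.tan(np.radians(ci["fovy"])/2)
    d=np.array([(px[1]-ci["cx"])/f,(px[0]-ci["cy"])/f,1.])
    T=np.array(ci["cam_to_world"]) if "cam_to_world" in ci else tool(s)@np.array(ci["mount"])
    return T[:3,3],T[:3,:3]@d
def tool(s):
    T=np.eye(4);T[:3,:3]=R.from_euler('xyz',s["tool_rot"]).as_matrix();T[:3,3]=s["ee_pos"];return T
def atz(cam,px,z,s=None):
    o,d=ray(cam,px,s); return o+d*(z-o[2])/d[2]
def tri(rays):
    A=np.zeros((3,3));b=np.zeros(3)
    for o,d in rays:
        d=d/np.linalg.norm(d);P=np.eye(3)-np.outer(d,d);A+=P;b+=P@o
    x=np.linalg.solve(A,b); return x,[np.linalg.norm(np.cross(x-o,d/np.linalg.norm(d))) for o,d in rays]
E
python3 - <<'E'
from h import *
np.set_printoptions(precision=4,suppress=True)
s=ctrl.sense();print(s)
for c in("side","top","wrist"):
    print(c,camera_info(c))
ims=[get_image(c) for c in("side","top")]
for c,i in zip(("side","top"),ims): cv2.imwrite(f"pics/{c}0.png",i[:,:,::-1])
for q in["gauge","gauge_rim","cradle","cradle_stub","cradle_lip","snap_hook","hook_nose","gate_hinge","setup_block","stylus_case","v_block","plug_gauge"]:
    rs=[]
    for c in("side","top"):
        r=nets.tip_of(c,q)
        if r: print(q,c,r[0]["pixel"],r[0]["p"]); rs.append(ray(c,r[0]["pixel"]))
    if len(rs)==2: print("   ",*tri(rs))
E
```

```text
pics
{'t': 0.0, 'joint_positions': array([ 1.0648,  0.3339,  0.0399,  1.4663, -0.0134,  1.3433, -0.0585]), 'dq': array([ 0.0005, -0.0002, -0.0008, -0.0005, -0.0005,  0.0004, -0.0003]), 'joint_torque': array([ -0.001 , -65.6367,   1.3344, -40.3794,  -0.0598,   0.0449,
         0.0002]), 'ee_pos': array([ 0.257 , -0.5965,  0.2217]), 'tool_rot': array([-3.14  ,  0.0001,  0.4068]), 'wrist_force': array([ 0.3337,  0.0409, -0.4261]), 'moment': array([-0.0265, -0.0271, -0.0606]), 'gripper_force': 0.0, 'opening': 1.0013396363412306}
side {'fovy': 54.6260860879737, 'cx': 319.4467792038602, 'cy': 240.76917718725696, 'cam_to_world': array([[ 0.9947,  0.0818, -0.0627,  0.5299],
       [ 0.1007, -0.6408,  0.7611, -0.9372],
       [ 0.0221, -0.7633, -0.6456,  0.9388],
       [ 0.    ,  0.    ,  0.    ,  1.    ]])}
top {'fovy': 51.85245871008332, 'cx': 317.3848201055398, 'cy': 253.57136559016388, 'cam_to_world': array([[-0.0253, -0.9812,  0.1912,  0.2764],
       [-0.9997,  0.0245, -0.0064, -0.0087],
       [ 0.0015, -0.1913, -0.9815,  1.1995],
       [ 0.    ,  0.    ,  0.    ,  1.    ]])}
wrist {
[... 1576 characters left out ...]
64(0.004532533433058999)]
setup_block side [303.5, 314.7] 0.93
setup_block top [276.9, 344.8] 0.97
    [ 0.4515 -0.0829 -0.0109] [np.float64(7.37056523871256e-05), np.float64(7.370565238704754e-05)]
stylus_case side [216.8, 355.4] 0.58
stylus_case top [240.0, 189.0] 0.75
    [0.5479 0.2992 0.0079] [np.float64(0.002672633257838344), np.float64(0.002672633257838458)]
v_block side [308.2, 347.1] 0.65
v_block top [237.0, 349.8] 0.86
    [ 0.5448 -0.0991  0.0022] [np.float64(0.00474619731018815), np.float64(0.004746197310188037)]
plug_gauge side [216.5, 318.8] 0.47
plug_gauge top [289.1, 187.1] 0.91
    [ 0.4268  0.3042 -0.0065] [np.float64(0.003789224168922312), np.float64(0.003789224168922352)]
```

View pics/side0.png

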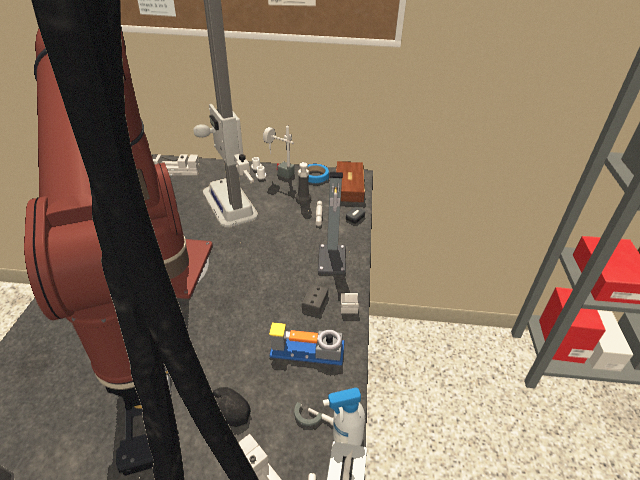

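View pics/top0.png

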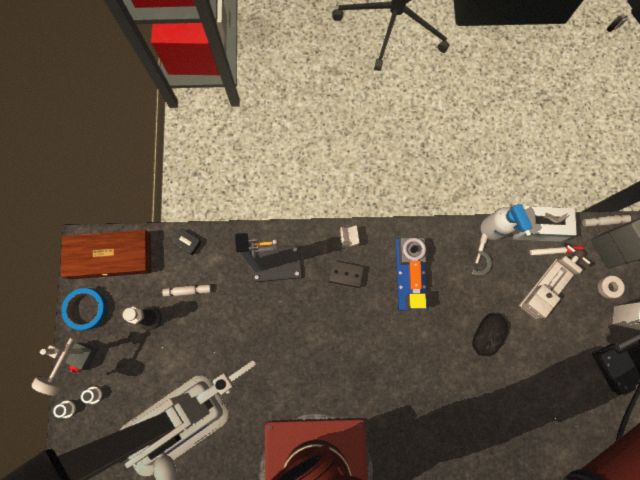

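The side view shows the cradle at about px (307,345), with the orange handle at (303,337) and the eye at (329,338), and the hook behind it at (335,230). In the top view the gauge runs up column 415 with the eye at row 248. The hook nose is at (276,242) and the column at (242,242), so hook x is roughly world +y. I'll move over the gauge now.

{"op": "play_rows", "data": {"offset": [[0, 0, -1.5], [0, 0, -1.5], [0, 0, -1], [2.6, -4.2, 0], [2.6, -4.2, 0], [2.6, -4.2, 0], [2.6, -4.2, 0], [2.6, -4.2, 0], [2.6, -4.2, 0], [2.6, -4.2, 0]], "turn": [0.12, 0.12, 0.12, 0, 0, 0, 0, 0, 0, 0], "jaw": [8.7, 8.7, 8.7, 8.7, 8.7, 8.7, 8.7, 8.7, 8.7, 8.7]}}

```text
t: 2.3
ee_pos: [0.4259, -0.2929, 0.2629]
tool_rot: [3.141, -0.001, 0.047]
wrist_force: [0.5, 0.1, -0.2]
opening: 0.999
gripper_force: 0.0
```

{"op": "play_rows", "data": {"offset": [[1.3, -2.2, 1], [1.3, -2.2, 1], [0, 0, 1], [0, 0, 1], [0, 0, 1], [0, 0, 0], [0, 0, 0], [0, 0, 0], [0, 0, 0], [0, 0, 0]], "turn": [0, 0, 0, 0, 0, 0, 0, 0, 0, 0], "jaw": [8.7, 8.7, 8.7, 8.7, 8.7, 8.7, 8.7, 8.7, 8.7, 8.7]}}

```text
t: 3.3
ee_pos: [0.4493, -0.2498, 0.2129]
tool_rot: [3.141, -0.001, 0.047]
wrist_force: [1.1, -0.9, 0.2]
opening: 0.996
gripper_force: 0.0
```

```bash
cat >> h.py <<'E'
np.set_printoptions(precision=4,suppress=True)
def look(cam,qs,fn=None):
    s=ctrl.sense(); im=get_image(cam)
    if fn: cv2.imwrite(f"pics/{fn}.png",im[:,:,::-1])
    print("tcp",s["ee_pos"],"yaw",s["tool_rot"],"t",s["t"])
    for q,z in qs:
        r=nets.tip_of(cam,q)
        for k in r[:1]: print(cam,q,np.round(k["pixel"],1),"p",round(k["p"],2),"at z",z,atz(cam,k["pixel"],z,s))
E
python3 - <<'E'
from h import *
look("wrist",[("gauge",.05),("gauge_rim",.05),("cradle_stub",.063),("cradle_lip",.063),("cradle",0)],"w1")
look("top",[("hook_nose",.255),("gate_hinge",.242),("snap_hook",0),("cradle_stub",.063),("gauge_rim",.05)])
look("side",[("hook_nose",.255),("gate_hinge",.242),("snap_hook",0)])
E
```

```text
tcp [ 0.4493 -0.2498  0.2129] yaw [ 3.1413 -0.0005  0.0466] t 3.3
wrist gauge [215.7 314.9] p 0.68 at z 0.05 [ 0.454  -0.2449  0.05  ]
wrist gauge_rim [131.5 320.1] p 0.87 at z 0.05 [ 0.5289 -0.2462  0.05  ]
wrist cradle_stub [160.1 319. ] p 0.75 at z 0.063 [ 0.5053 -0.2463  0.063 ]
wrist cradle_lip [278.  312.5] p 0.56 at z 0.063 [ 0.3975 -0.2452  0.063 ]
wrist cradle [159.9 315.6] p 0.66 at z 0 [ 0.5017 -0.2429  0.    ]
tcp [ 0.4491 -0.2495  0.2126] yaw [-3.1415 -0.      0.0468] t 3.6
top hook_nose [242.2 275.2] p 0.56 at z 0.255 [0.4851 0.0671 0.255 ]
top gate_hinge [242.4 252.2] p 0.62 at z 0.242 [0.4887 0.1138 0.242 ]
top snap_hook [263.8 283.2] p 0.91 at z 0 [0.4864 0.0684 0.    ]
top cradle_stub [236.1 346.3] p 0.53 at z 0.063 [ 0.5381 -0.0854  0.063 ]
top gauge_rim [243.2 273.1] p 0.63 at z 0.05 [0.5281 0.0886 0.05  ]
tcp [ 0.4492 -0.2496  0.2126] yaw [-3.1416 -0.      0.0468] t 3.9
side hook_nose [194.1 334.4] p 0.63 at z 0.255 [0.483  0.0601 0.255 ]
side gate_hinge [185.2 335.4] p 0.98 at z 0.242 [0.4816 0.1217 0.242 ]
side snap_hook [264.1 331.5] p 0.67 at z 0 [0.4848 0.0678 0.    ]
```

View pics/w1.png

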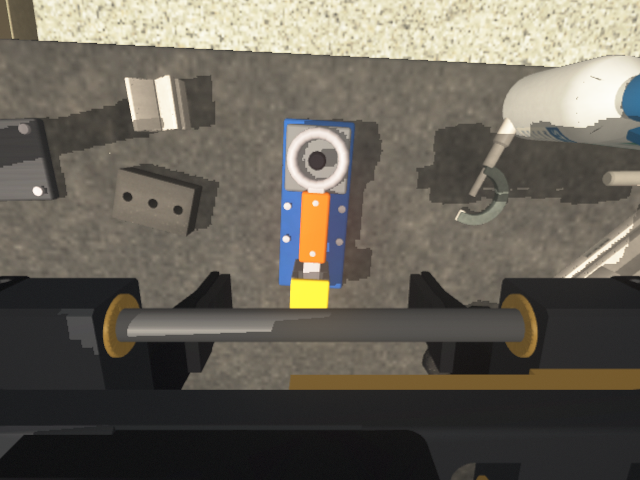

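```bash
python3 - <<'E'
from h import *
s=ctrl.sense()
im=cv2.imread("pics/w1.png");hsv=cv2.cvtColor(im,cv2.COLOR_BGR2HSV)
m=cv2.inRange(hsv,(5,150,80),(17,255,255));n,l,st,ce=cv2.connectedComponentsWithStats(m)
k=1+np.argmax(st[1:,4]);print(st[k],ce[k])
r=cv2.minAreaRect(np.argwhere(l==k).astype(np.float32));b=cv2.boxPoints(r)
for p in b: print(p,atz("wrist",p,.0555,s))
print("centre",atz("wrist",r[0],.0555,s))
E
```

```text
[ 299  191   31   73 1821] [313.7858 226.8133]
[190.6674 302.125 ] [ 0.4773 -0.2323  0.0555]
[261.8026 298.3142] [ 0.4101 -0.2309  0.0555]
[263.2763 325.8245] [ 0.4098 -0.2569  0.0555]
[192.1412 329.6353] [ 0.4771 -0.2568  0.0555]
centre [ 0.4445 -0.2442  0.0555]
```

The wrist view shows the handle at px columns 299–330, rows 191–264, the eye at (318,160) and the lip at (309,293). That puts the gauge yaw near −0.01 and its origin near (0.4535, −0.2444). I'll descend and grip.

{"op": "play_rows", "data": {"offset": [[0.8, -0.5, 1.6], [0, 0, 2.2], [0, 0, 2.2], [0, 0, 2.2], [0, 0, 2.2], [0, 0, 2.2], [0, 0, 2.2], [0, 0, 2], [0, 0, 1.3], [0, 0, 0]], "turn": [0.057, 0, 0, 0, 0, 0, 0, 0, 0, 0], "jaw": [8.7, 8.7, 8.7, 8.7, 8.7, 8.7, 8.7, 6, 6, 6]}}

```text
t: 5.1
ee_pos: [0.4558, -0.2437, 0.03]
tool_rot: [-3.14, 0.003, -0.01]
wrist_force: [-0.0, -0.5, 0.2]
opening: 0.811
gripper_force: 0.0
```

{"op": "play_rows", "data": {"offset": [[0, 0, 0], [0, 0, 0], [0, 0, 0], [0, 0, 0], [0, 0, 0], [0, 0, 0], [0, 0, 0], [0, 0, 0], [0, 0, 0], [0, 0, 0]], "turn": [0, 0, 0, 0, 0, 0, 0, 0, 0, 0], "jaw": [5, 4, 3.2, 2.8, 2.4, 2, 2, 2, 2, 2], "force": 20}}

```text
t: 6.1
ee_pos: [0.457, -0.2443, 0.0317]
tool_rot: [3.141, -0.0, -0.01]
wrist_force: [-0.9, -0.2, 4.9]
opening: 0.296
gripper_force: 20.0
```

{"op": "play_rows", "data": {"offset": [[0, 0, -0.2], [0, 0, -0.25], [0, 0, -0.25], [0, 0, -0.25], [0, 0, -0.25], [0, 0, -0.25], [0, 0, -0.25], [0, 0, -0.25], [0, 0, -0.25], [0, 0, -0.2]], "turn": [0, 0, 0, 0, 0, 0, 0, 0, 0, 0], "jaw": [2, 2, 2, 2, 2, 2, 2, 2, 2, 2]}}

```text
t: 7.1
ee_pos: [0.4565, -0.2442, 0.0556]
tool_rot: [-3.141, 0.001, -0.01]
wrist_force: [0.1, 0.5, -4.0]
opening: 0.295
gripper_force: 20.0
```

```bash
python3 - <<'E'
from h import *
s=ctrl.sense();print(s["ee_pos"],s["wrist_force"],s["moment"],s["opening"])
a=get_image("side")[310:375,255:360];b=get_image("wrist")[100:340,200:440]
a=cv2.resize(a,None,fx=4,fy=4);b=cv2.resize(b,(260,260));o=np.zeros((260,690,3),np.uint8);o[:,:420]=a;o[:,430:]=b
cv2.imwrite("pics/s2.png",o[:,:,::-1])
look("wrist",[("gauge_rim",.09),("gauge",.074)])
E
```

```text
[ 0.4565 -0.2442  0.0556] [ 0.139   0.4984 -3.9592] [ 0.1558  0.0675 -0.0223] 0.2946920398420009
tcp [ 0.4569 -0.2444  0.0558] yaw [ 3.1414 -0.0001 -0.0104] t 7.2
wrist gauge_rim [152.4 321.9] p 0.88 at z 0.09 [ 0.5261 -0.2455  0.09  ]
wrist gauge [318.3 321.1] p 0.74 at z 0.074 [ 0.4539 -0.2446  0.074 ]
```

View pics/s2.png

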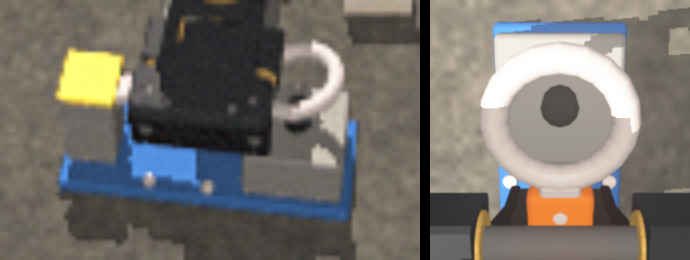

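The side crop shows the eye lifted clear, with the black stub below it at (300,120) in the crop. The wrist crop shows the gauge still straight. I'll draw it out, raise it, then bring the tail over the lip top so I can level it there.

{"op": "play_rows", "data": {"offset": [[0.5, 0, 0], [0.7, 0, 0], [0.7, 0, 0], [0.7, 0, 0], [0.7, 0, 0], [0.7, 0, 0], [0.6, 0, 0], [0.4, 0, 0], [0, 0, -0.5], [0, 0, -1]], "turn": [0, 0, 0, 0, 0, 0, 0, 0, 0, 0], "jaw": [2, 2, 2, 2, 2, 2, 2, 2, 2, 2], "force": 25}}

```text
t: 8.35
ee_pos: [0.5062, -0.2445, 0.0704]
tool_rot: [-3.141, 0.002, -0.01]
wrist_force: [0.3, 0.0, -0.7]
opening: 0.295
gripper_force: 25.0
```

{"op": "play_rows", "data": {"offset": [[0, 0, -1], [0, 0, -0.7], [0, 0, -0.3], [-0.6, 0, 0], [-1, 0, 0], [-1, 0, 0], [-1, 0, 0], [-0.8, 0, 0], [-0.4, 0, 0], [0, 0, 0]], "turn": [0, 0, 0, 0, 0, 0, 0, 0, 0, 0], "jaw": [2, 2, 2, 2, 2, 2, 2, 2, 2, 2]}}

```text
t: 9.35
ee_pos: [0.4583, -0.2444, 0.0907]
tool_rot: [3.141, 0.0, -0.011]
wrist_force: [-0.4, 0.0, -1.2]
opening: 0.297
gripper_force: 25.0
```

```bash
python3 - <<'E'
from h import *
look("wrist",[("gauge_rim",.12),("gauge",.11)])
a=get_image("side")[290:375,245:370];b=get_image("wrist")[60:340,180:460]
a=cv2.resize(a,None,fx=4,fy=4);b=cv2.resize(b,(290,290));o=np.zeros((340,800,3),np.uint8);o[:,:500]=a;o[:290,510:]=b
cv2.imwrite("pics/s3.png",o[:,:,::-1])
E
```

```text
tcp [ 0.4583 -0.2444  0.0907] yaw [ 3.1414  0.     -0.0108] t 9.35
wrist gauge_rim [152.2 321.1] p 0.91 at z 0.12 [ 0.5275 -0.2453  0.12  ]
wrist gauge [318.8 318.3] p 0.72 at z 0.11 [ 0.4558 -0.2434  0.11  ]
```

View pics/s3.png

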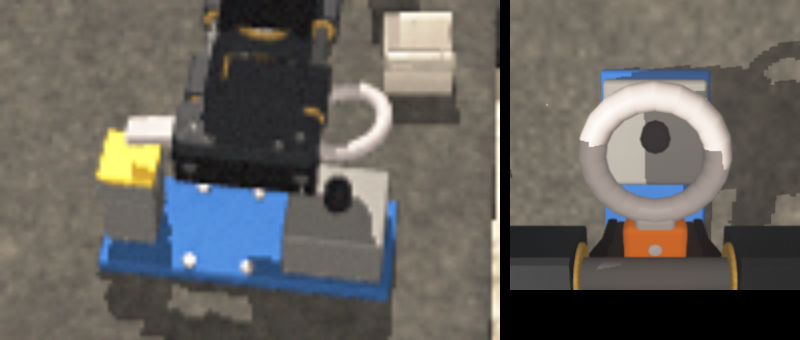

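The tail now lies above the yellow lip, at (150,128) in the crop. I'll press it down to level the gauge in the grip.

{"op": "play_rows", "data": {"offset": [[0, 0, 0.5], [0, 0, 0.6], [0, 0, 0.6], [0, 0, 0.5], [0, 0, 0.4], [0, 0, 0.4], [0, 0, 0.3], [0, 0, 0.2], [0, 0, 0.1], [0, 0, 0.05]], "turn": [0, 0, 0, 0, 0, 0, 0, 0, 0, 0], "jaw": [2, 2, 2, 2, 2, 2, 2, 2, 2, 2], "force": 15}}

```text
t: 10.6
ee_pos: [0.4589, -0.2443, 0.0541]
tool_rot: [3.142, 0.0, -0.01]
wrist_force: [0.1, 0.6, 0.7]
opening: 0.294
gripper_force: 15.0
```

```bash
python3 - <<'E'
from h import *
s=ctrl.sense();print(s["wrist_force"],s["moment"])
look("wrist",[("gauge_rim",.073),("gauge",.073)])
E
```

```text
[0.1383 0.5623 0.6748] [ 0.0706  0.0588 -0.0324]
tcp [ 0.4589 -0.2443  0.0541] yaw [ 3.1416  0.     -0.0103] t 10.6
wrist gauge_rim [143.2 320.1] p 0.88 at z 0.073 [ 0.531  -0.2448  0.073 ]
wrist gauge [320.5 320.7] p 0.66 at z 0.073 [ 0.4552 -0.2443  0.073 ]
```

```bash
python3 - <<'E'
from h import *
for fn in ("now",):
    s=ctrl.sense(); im=get_image("wrist"); cv2.imwrite("pics/lv.png",im[:,:,::-1])
    r=nets.outline_of("wrist","gauge")[0]; print(r["rect"],r["p"])
    p=r["pixels"]; w=[(i,np.where(p[i])[0].min(),np.where(p[i])[0].max()) for i in range(480) if p[i].any()]
    top=w[0][0]; wm=max(w,key=lambda a:a[2]-a[1]); print(top,wm)
    print("expected level: eye centre +48 rim edge +76")
    T=tool(s)@np.array(camera_info("wrist")["mount"]);ci=camera_info("wrist");f=240/np.tan(np.radians(ci["fovy"])/2)
    def proj(P): c=np.linalg.inv(T)@np.r_[P,1]; return c[0]/c[2]*f+ci["cx"],c[1]/c[2]*f+ci["cy"]
    for t in(0,.1,.26):
        g=s["ee_pos"]+np.array([0,0,.019])
        u=np.array([np.cos(t),0,np.sin(t)])
        th=np.linspace(0,6.28,60);c=[proj(g+u*(.048+.023*np.cos(a))+np.array([0,.023*np.sin(a),0])) for a in th];c=np.array(c)
        print(t,"centreline width",np.ptp(c[:,0]),"outer~",np.ptp(c[:,0])*56/46,"rim row",c[0,1], "rows",np.ptp(c[:,1]))
E
```

```text
[251.5, 134.0, 387.2, 375.9] 0.84
133 (201, np.int64(251), np.int64(388))
expected level: eye centre +48 rim edge +76
0 centreline width 114.11878973401372 outer~ 138.92722228488626 rim row 146.22553697339706 rows 112.8506177850532
0.1 centreline width 117.99398082545605 outer~ 143.64484622229432 rim row 147.64019737266102 rows 113.68827131047215
0.26 centreline width 124.40166235649218 outer~ 151.4455019992079 rim row 154.660556345609 rows 111.57946822994785
```

The measured eye width of 137 px matches a level gauge (139 px expected). I'll grip firmly, raise, turn and move toward the hook.

{"op": "play_rows", "data": {"offset": [[0, 0, 0], [0, 0, 0], [0, 0, -1.5], [0, 0, -3], [0, 0, -3.5], [0, 0, -3.5], [0, 0, -3.5], [0, 0, -3.5], [0, 0, -3.5], [0, 0, -2.5]], "turn": [0, 0, 0, 0, 0, 0, 0, 0, 0, 0], "jaw": [2, 2, 2, 2, 2, 2, 2, 2, 2, 2], "force": 55}}

```text
t: 11.85
ee_pos: [0.459, -0.2444, 0.3014]
tool_rot: [3.141, -0.002, -0.01]
wrist_force: [0.3, 0.3, -1.6]
opening: 0.287
gripper_force: 55.0
```

{"op": "play_rows", "data": {"offset": [[0, 0, 0], [0, 0, 0], [0, 0, 0], [0, 0, 0], [0, 0, 0], [0, 0, 0], [0, 0, 0], [0, 0, 0], [0, 0, 0], [0, 0, 0]], "turn": [-0.1, -0.14, -0.14, -0.14, -0.14, -0.14, -0.14, -0.14, -0.14, -0.14], "jaw": [2, 2, 2, 2, 2, 2, 2, 2, 2, 2]}}

```text
t: 12.85
ee_pos: [0.4586, -0.2442, 0.2987]
tool_rot: [-3.141, -0.0, 1.356]
wrist_force: [0.0, 0.4, -1.5]
opening: 0.295
gripper_force: 55.0
```

{"op": "play_rows", "data": {"offset": [[0, 0, 0], [0, 0, 0], [1.6, 0.3, 0], [2.8, 0.4, 0], [3, 0.4, 0], [3, 0.4, 0], [3, 0.4, 0], [3, 0.4, 0], [2.4, 0.3, 0], [1.2, 0, 0]], "turn": [-0.12, -0.1, 0, 0, 0, 0, 0, 0, 0, 0], "jaw": [2, 2, 2, 2, 2, 2, 2, 2, 2, 2]}}

```text
t: 13.85
ee_pos: [0.485, -0.0409, 0.299]
tool_rot: [-3.142, -0.001, 1.571]
wrist_force: [-0.0, 0.1, -1.1]
opening: 0.29
gripper_force: 55.0
```

```bash
python3 - <<'E'
from h import *
look("wrist",[("hook_nose",.255),("gate_hinge",.242),("snap_hook",0),("gauge_rim",.319)],"w4")
for z in (.012,):
    r=nets.outline_of("wrist","snap_hook"); print([ (x["rect"],x["p"]) for x in r[:2]])
look("top",[("hook_nose",.255),("gate_hinge",.242)])
E
```

```text
tcp [ 0.485  -0.0409  0.299 ] yaw [-3.1416 -0.0005  1.5713] t 13.85
wrist hook_nose [ 69.1 320.8] p 0.73 at z 0.255 [0.4867 0.0673 0.255 ]
wrist snap_hook [107.3 319.1] p 0.9 at z 0 [0.4852 0.0684 0.    ]
wrist gauge_rim [146.7 321.3] p 0.89 at z 0.319 [0.4868 0.0291 0.319 ]
[([279.7, 0.0, 355.3, 139.2], 0.73)]
tcp [ 0.4849 -0.0458  0.299 ] yaw [-3.1414  0.0003  1.5671] t 14.15
top hook_nose [240.7 275.1] p 0.95 at z 0.255 [0.4881 0.0673 0.255 ]
top gate_hinge [241.4 254.2] p 0.68 at z 0.242 [0.4906 0.1098 0.242 ]
```

View pics/w4.png

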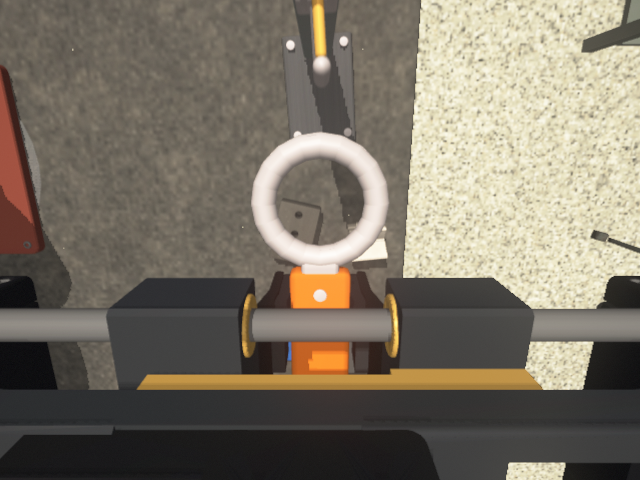

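The wrist view shows the nose tip at px (321,66) and the gate running up and slightly left. The base bolts are at (290,45), (344,41), (298,135) and (348,132), so I'll take the hook yaw from those.

```bash
python3 - <<'E'
from h import *
s=dict(ee_pos=np.array([.485,-.0409,.299]),tool_rot=np.array([-3.1416,-.0005,1.5713]))
P={k:atz("wrist",p,.014,s)[:2] for k,p in dict(tl=(45,290),tr=(41,344),bl=(135,298),br=(132,348)).items()}
print(P)
for a,b in(("bl","tl"),("br","tr")):
    d=P[b]-P[a];print(np.arctan2(d[1],d[0]))
d=P["tr"]-P["tl"];print(np.arctan2(d[1],d[0])+np.pi/2)
d=P["br"]-P["bl"];print(np.arctan2(d[1],d[0])+np.pi/2)
print(sum(P.values())/4, ctrl.sense()["ee_pos"],ctrl.sense()["tool_rot"])
E
```

```text
{'tl': array([0.4525, 0.1335]), 'tr': array([0.5132, 0.1376]), 'bl': array([0.4599, 0.036 ]), 'br': array([0.5198, 0.0394])}
1.647068747899358
1.6376184605687816
1.6376199251058667
1.6285517764209922
[0.4863 0.0866] [ 0.485  -0.0453  0.299 ] [-3.1414  0.      1.5679]
```

{"op": "play_rows", "data": {"offset": [[0, 0, 0], [0.4, 0.1, 0], [0.8, 0.1, 0], [0.9, 0.2, 0], [0.9, 0.2, 0], [0.9, 0.2, 0], [0.8, 0.1, 0], [0.5, 0, 0], [0.3, 0, 0], [0, 0, 0]], "turn": [-0.07, 0, 0, 0, 0, 0, 0, 0, 0, 0], "jaw": [2, 2, 2, 2, 2, 2, 2, 2, 2, 2]}}

```text
t: 15.3
ee_pos: [0.4902, 0.0116, 0.2991]
tool_rot: [3.142, 0.0, 1.64]
wrist_force: [0.2, -0.8, -1.2]
opening: 0.291
gripper_force: 55.0
```

{"op": "play_rows", "data": {"offset": [[0, 0, 0.4], [0, 0, 0.6], [0, 0, 0.6], [0, 0, 0.6], [0, 0, 0.5], [0, 0, 0.3], [0, 0, 0], [0, 0, 0], [0, 0, 0], [0, 0, 0]], "turn": [0, 0, 0, 0, 0, 0, 0, 0, 0, 0], "jaw": [2, 2, 2, 2, 2, 2, 2, 2, 2, 2]}}

```text
t: 16.3
ee_pos: [0.4904, 0.0113, 0.2693]
tool_rot: [3.141, -0.0, 1.64]
wrist_force: [-0.0, 1.3, -0.7]
opening: 0.294
gripper_force: 55.0
```

```bash
python3 - <<'E'
from h import *
s=ctrl.sense()
look("wrist",[("hook_nose",.255),("gate_hinge",.242),("gauge_rim",s["ee_pos"][2]+.019)],"w5")
look("top",[("hook_nose",.255),("gate_hinge",.242)])
print(ctrl.sense()["wrist_force"])
E
```

```text
tcp [0.4904 0.0113 0.2693] yaw [ 3.1411 -0.      1.6398] t 16.3
wrist hook_nose [169.6 319.1] p 0.67 at z 0.255 [0.4873 0.0695 0.255 ]
wrist gate_hinge [ 82.8 319.2] p 0.64 at z 0.242 [0.4845 0.1102 0.242 ]
wrist gauge_rim [145.  322.1] p 0.87 at z 0.28831856979635834 [0.4877 0.0817 0.2883]
tcp [0.4903 0.0112 0.2691] yaw [ 3.1415 -0.      1.6398] t 16.5
top hook_nose [243.1 273.7] p 0.8 at z 0.255 [0.4833 0.0701 0.255 ]
top gate_hinge [243.2 251.2] p 0.68 at z 0.242 [0.4871 0.1158 0.242 ]
[ 0.2383  1.3202 -1.7633]
```

View pics/w5.png

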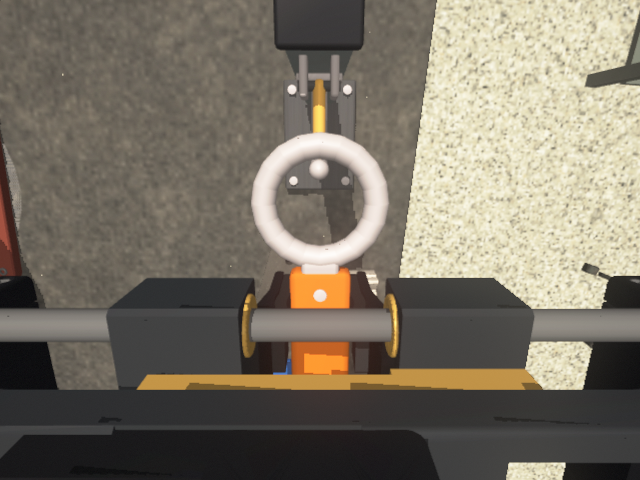

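The nose at (319,169) shows inside the eye's hole, with the gate at (320,100) dead ahead. The rim is about 12.5 mm past the nose on hook x. I'll add 1 mm and push down.

{"op": "play_rows", "data": {"offset": [[0.1, 0, 0.4], [0, 0, 0.5], [0, 0, 0.5], [0, 0, 0.5], [0, 0, 0.5], [0, 0, 0.5], [0, 0, 0.5], [0, 0, 0.4], [0, 0, 0.2], [0, 0, 0]], "turn": [0, 0, 0, 0, 0, 0, 0, 0, 0, 0], "jaw": [2, 2, 2, 2, 2, 2, 2, 2, 2, 2], "force": 60}}

```text
t: 17.65
ee_pos: [0.4902, 0.012, 0.229]
tool_rot: [-3.141, 0.0, 1.64]
wrist_force: [-0.6, -1.1, -0.2]
opening: 0.292
gripper_force: 60.0
```

{"op": "play_rows", "data": {"offset": [[0, 0, 0.5], [0, 0, 0.6], [0, 0, 0.6], [0, 0, 0.6], [0, 0, 0.6], [0, 0, 0.5], [0, 0, 0.5], [0, 0, 0.4], [0, 0, 0.2], [0, 0, 0]], "turn": [0, 0, 0, 0, 0, 0, 0, 0, 0, 0], "jaw": [2, 2, 2, 2, 2, 2, 2, 2, 2, 2]}}

```text
t: 18.65
ee_pos: [0.49, 0.0124, 0.1837]
tool_rot: [-3.141, -0.0, 1.64]
wrist_force: [0.2, 1.1, -1.0]
opening: 0.288
gripper_force: 60.0
```

```bash
python3 - <<'E'
from h import *
s=ctrl.sense();print(s["wrist_force"],s["moment"])
look("wrist",[("hook_nose",.255),("gate_hinge",.242),("gauge_rim",s["ee_pos"][2]+.019)],"w6")
b=get_image("side")[170:290,290:390]
o=np.zeros((480,800,3),np.uint8);o[:,:400]=cv2.resize(b,(400,480),interpolation=cv2.INTER_CUBIC)
o[:,410:]=cv2.resize(cv2.imread("pics/w6.png")[30:290,215:425,::-1],(390,480));cv2.imwrite("pics/c6.png",o[:,:,::-1])
E
```

```text
[ 0.2444  1.06   -0.9728] [ 0.0073 -0.0828 -0.0116]
tcp [0.49   0.0124 0.1837] yaw [-3.141  -0.0002  1.64  ] t 18.65
wrist hook_nose [204.6 319.9] p 0.89 at z 0.255 [0.4874 0.069  0.255 ]
wrist gate_hinge [ 42.1 316.5] p 0.92 at z 0.242 [0.4837 0.1092 0.242 ]
wrist gauge_rim [144.4 321. ] p 0.55 at z 0.20269217245445922 [0.4868 0.083  0.2027]
```

View pics/c6.png

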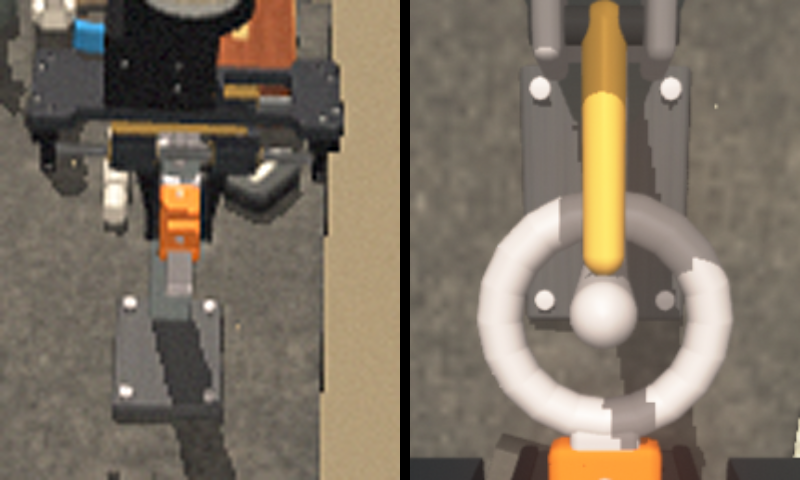

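The crop shows the brass gate closed over the steel rim, with the nose inside the eye, so the snap-in worked. I'll ease the grip and swing the gauge down along an arc about the bar before letting go.

{"op": "play_rows", "data": {"offset": [[0, 0, 0], [0, 0, 0.3], [0.02, 0, 0.4], [0.05, 0, 0.45], [0.08, 0, 0.45], [0.1, 0, 0.45], [0.13, 0, 0.45], [0.16, 0, 0.45], [0.2, 0, 0.45], [0.14, 0, 0.25]], "turn": [0, 0, 0, 0, 0, 0, 0, 0, 0, 0], "jaw": [2, 2, 2, 2, 2, 2, 2, 2, 2, 2], "force": 10}}

```text
t: 19.9
ee_pos: [0.4894, 0.0214, 0.1471]
tool_rot: [-3.141, -0.0, 1.64]
wrist_force: [-0.2, -0.2, 0.3]
opening: 0.297
gripper_force: 10.0
```

```bash
python3 - <<'E'
from h import *
s=ctrl.sense();print(s["wrist_force"],s["moment"],s["opening"])
look("wrist",[("hook_nose",.255),("gate_hinge",.242),("gauge_rim",.2)],"w7")
E
```

```text
[-0.2114 -0.1674  0.3011] [ 0.0546 -0.0644 -0.0444] 0.29742211292826004
tcp [0.4894 0.0214 0.1471] yaw [-3.1411 -0.0002  1.64  ] t 19.9
wrist hook_nose [297.  318.3] p 0.74 at z 0.255 [0.4872 0.0693 0.255 ]
wrist gate_hinge [ 43.5 318.1] p 0.89 at z 0.242 [0.4843 0.1095 0.242 ]
```

View pics/w7.png

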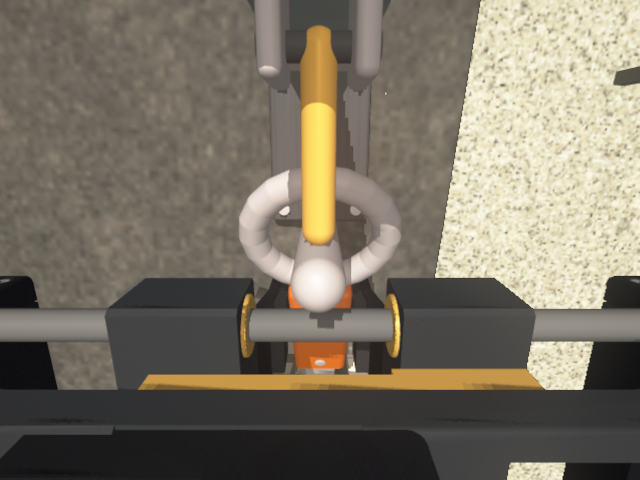

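Wrist view: gate shut at (318,130), the eye tilted about 0.5 rad below it, and the nose at (318,285), still clear of the gripper. I'll release and back off.

{"op": "play_rows", "data": {"offset": [[0, 0, 0], [0, 0, 0], [0, 0, 0], [0, 0, 0], [0, 0, 0], [-0.5, 0, 0], [-1.5, 0, 0], [-2.5, 0, 0], [-3, 0, 0], [-3, 0, 0]], "turn": [0, 0, 0, 0, 0, 0, 0, 0, 0, 0], "jaw": [4, 6, 8.7, 8.7, 8.7, 8.7, 8.7, 8.7, 8.7, 8.7]}}

```text
t: 21.1
ee_pos: [0.4968, -0.0851, 0.1476]
tool_rot: [3.141, 0.0, 1.64]
wrist_force: [0.8, 0.2, -0.4]
opening: 0.99
gripper_force: 0.0
```

{"op": "play_rows", "data": {"offset": [[0, 0, -1], [0, 0, -2], [0, 0, -2], [0, 0, -2], [0, 0, -1], [0, 0, 0], [0, 0, 0], [0, 0, 0], [0, 0, 0], [0, 0, 0]], "turn": [0, 0, 0, 0, 0, 0, 0, 0, 0, 0], "jaw": [8.7, 8.7, 8.7, 8.7, 8.7, 8.7, 8.7, 8.7, 8.7, 8.7]}}

```text
t: 22.1
ee_pos: [0.4965, -0.0837, 0.2269]
tool_rot: [-3.141, -0.0, 1.64]
wrist_force: [-0.6, 0.9, 0.5]
opening: 1.0
gripper_force: 0.0
```

{"op": "play_rows", "data": {"offset": [[0, 0, 0], [0, 0, 0], [0, 0, 0], [0, 0, 0], [0, 0, 0], [0, 0, 0], [0, 0, 0], [0, 0, 0], [0, 0, 0], [0, 0, 0]], "turn": [0, 0, 0, 0, 0, 0, 0, 0, 0, 0], "jaw": [8.7, 8.7, 8.7, 8.7, 8.7, 8.7, 8.7, 8.7, 8.7, 8.7]}}

```text
t: 23.1
ee_pos: [0.4969, -0.0837, 0.2276]
tool_rot: [3.142, -0.0, 1.64]
wrist_force: [0.3, 0.7, -0.6]
opening: 0.998
gripper_force: 0.0
```

{"op": "play_rows", "data": {"offset": [[0, 0, 0], [0, 0, 0], [0, 0, 0], [0, 0, 0], [0, 0, 0], [0, 0, 0], [0, 0, 0], [0, 0, 0], [0, 0, 0], [0, 0, 0]], "turn": [0, 0, 0, 0, 0, 0, 0, 0, 0, 0], "jaw": [8.7, 8.7, 8.7, 8.7, 8.7, 8.7, 8.7, 8.7, 8.7, 8.7]}}

```text
t: 24.1
ee_pos: [0.4968, -0.0837, 0.2276]
tool_rot: [3.142, -0.0, 1.64]
wrist_force: [0.1, 0.5, -0.3]
opening: 1.0
gripper_force: 0.0
```

```bash
python3 - <<'E'
from h import *
im=[]
for i in range(4):
    a=get_image("wrist"); im.append(a); r=nets.outline_of("wrist","gauge"); print(i,[(x["rect"],round(x["p"],2)) for x in r[:1]])
d=[np.abs(im[i].astype(int)-im[0]).max(2) for i in(1,2,3)]
print([(x>40).sum() for x in d], ctrl.sense()["ee_pos"],ctrl.sense()["t"])
b=get_image("side")[170:290,290:390]
o=np.zeros((480,800,3),np.uint8);o[:,:400]=cv2.resize(b,(400,480));o[:300,400:]=cv2.resize(im[3],(400,300));cv2.imwrite("pics/c8.png",o[:,:,::-1])
E
```

```text
0 [([314.2, 0.0, 329.5, 8.3], 0.63)]
1 [([315.6, 0.1, 327.4, 8.4], 0.64)]
2 [([343.6, 201.7, 390.7, 248.1], 0.58)]
3 []
[np.int64(1), np.int64(0), np.int64(1)] [ 0.4969 -0.0838  0.2276] 24.5
```

View pics/c8.png

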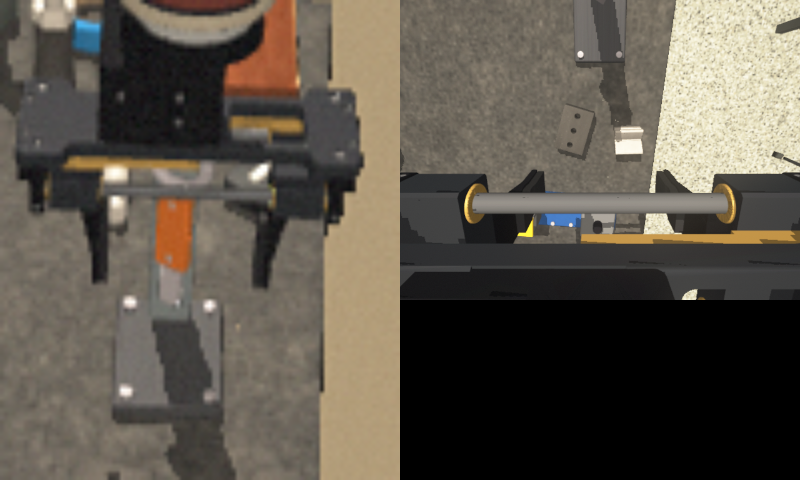

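The side crop shows the orange handle hanging down from the hook at (173,235). I'll clear the view, let it settle and check that it's still.

{"op": "play_rows", "data": {"offset": [[-1, 0, -1], [-2, 0, -2], [-2, 0, -3], [-2, 0, -3], [-2, 0, -3], [-1, 0, -2], [0, 0, 0], [0, 0, 0], [0, 0, 0], [0, 0, 0]], "turn": [0, 0, 0, 0, 0, 0, 0, 0, 0, 0], "jaw": [8.7, 8.7, 8.7, 8.7, 8.7, 8.7, 8.7, 8.7, 8.7, 8.7]}}

```text
t: 25.55
ee_pos: [0.5034, -0.183, 0.3667]
tool_rot: [-3.14, -0.001, 1.641]
wrist_force: [-0.2, -0.1, -0.2]
opening: 1.0
gripper_force: 0.0
```

{"op": "play_rows", "data": {"offset": [[0, 0, 0], [0, 0, 0], [0, 0, 0], [0, 0, 0], [0, 0, 0], [0, 0, 0], [0, 0, 0], [0, 0, 0], [0, 0, 0], [0, 0, 0]], "turn": [0, 0, 0, 0, 0, 0, 0, 0, 0, 0], "jaw": [8.7, 8.7, 8.7, 8.7, 8.7, 8.7, 8.7, 8.7, 8.7, 8.7]}}

```text
t: 26.55
ee_pos: [0.5037, -0.1835, 0.3676]
tool_rot: [3.142, -0.0, 1.64]
wrist_force: [-0.2, -0.1, -0.2]
opening: 1.001
gripper_force: 0.0
```

{"op": "play_rows", "data": {"offset": [[0, 0, 0], [0, 0, 0], [0, 0, 0], [0, 0, 0], [0, 0, 0], [0, 0, 0], [0, 0, 0], [0, 0, 0], [0, 0, 0], [0, 0, 0]], "turn": [0, 0, 0, 0, 0, 0, 0, 0, 0, 0], "jaw": [8.7, 8.7, 8.7, 8.7, 8.7, 8.7, 8.7, 8.7, 8.7, 8.7]}}

```text
t: 27.55
ee_pos: [0.5037, -0.1835, 0.3676]
tool_rot: [-3.142, -0.0, 1.64]
wrist_force: [0.4, 0.4, -0.7]
opening: 1.001
gripper_force: 0.0
```

```bash
python3 - <<'E'
from h import *
for i in range(10):
    a=get_image("side"); c=a[170:290,290:390]
    m=cv2.inRange(cv2.cvtColor(c,cv2.COLOR_RGB2HSV),(5,170,90),(17,255,255)); n,l,st,ce=cv2.connectedComponentsWithStats(m)
    k=[j for j in range(1,n) if st[j,4]>20]; print([(st[j].tolist(),np.round(ce[j],2).tolist()) for j in k])
a=get_image("side");t=get_image("top");cv2.imwrite("pics/top9.png",t[:,:,::-1])
o=np.zeros((480,800,3),np.uint8);o[:,:400]=cv2.resize(a[170:290,290:390],(400,480));o[:300,400:]=cv2.resize(t[200:320,170:330],(400,300));cv2.imwrite("pics/c9.png",o[:,:,::-1])
old=cv2.imread("pics/side0.png")[:,:,::-1]
print((np.abs(old[285:320,300:362].astype(int)-a[285:320,300:362]).max(2)>60).sum(),ctrl.sense()["t"])
E
```

```text
[([57, 12, 17, 7, 59], [64.02, 15.64]), ([39, 47, 9, 21, 144], [42.99, 57.19])]
[([55, 13, 8, 6, 21], [58.76, 15.71]), ([64, 12, 10, 7, 28], [68.89, 16.11]), ([39, 47, 9, 21, 145], [43.01, 57.24])]
[([52, 12, 18, 7, 48], [59.83, 15.81]), ([39, 47, 9, 21, 144], [42.99, 57.19])]
[([56, 12, 13, 7, 43], [62.23, 15.44]), ([39, 47, 9, 21, 146], [43.02, 57.18])]
[([52, 12, 22, 7, 74], [63.14, 15.5]), ([39, 47, 9, 21, 144], [42.99, 57.19])]
[([52, 12, 15, 7, 45], [59.53, 15.69]), ([39, 47, 9, 21, 144], [42.99, 57.19])]
[([52, 12, 22, 7, 78], [63.03, 15.46]), ([39, 47, 9, 21, 144], [42.99, 57.19])]
[([52, 12, 21, 7, 69], [62.1, 15.45]), ([39, 47, 9, 21, 145], [43.01, 57.24])]
[([56, 12, 13, 7, 45], [61.76, 15.84]), ([39, 47, 9, 21, 144], [43.04, 57.26])]
[([52, 12, 21, 7, 73], [62.38, 15.42]), ([39, 47, 9, 21, 146], [43.02, 57.17])]
0 28.15
```

View pics/c9.png

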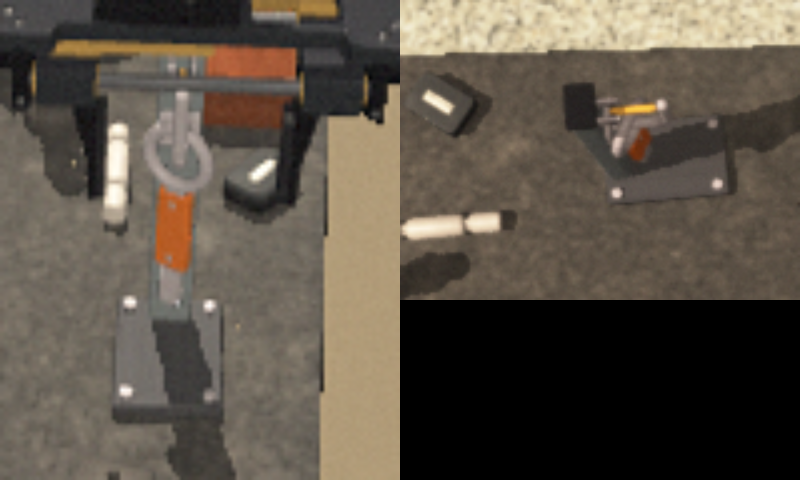

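The gauge hangs still: its centroid stayed within 0.1 px over 0.5 s. The gate is shut and the bystanders are unmoved, so I'm signing off.

```bash
python3 -c "
from station import order
print(order.sign_off())"
```

```text
the job is handed in; nothing more can be done
None
```

The gauge is out of the cradle and hangs still and straight down from the snap hook with the gate shut, no bystander visibly moved in the last pictures, and the job was handed in at about 28 s; sign-off returned no verdict.

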